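# Put the covers back on their own dishes

## Robot

A 6-joint arm with a two-finger parallel gripper is mounted at the origin on the work surface. World frame = base frame: x ahead of the robot, y to its left, z up, the work surface at z = 0. Lengths are in m, angles in rad, forces in N, time in s.
With the tool pointing down it reaches from about 0.375 to 0.925 m from the base axis. Payload 5.7 kg.
Tool frame: the origin (TCP) lies between the finger pads; the fingertips stand 14 mm ahead of it and the grasp point (between the pads) lies 5 mm behind it; z points along the fingers, y is the line along which they close (so a half turn about z gives the same grasp; the last joint's range is limited). The gripper opens to 88 mm and grips with 3 to 60 N. Pads are 20 mm wide; open, the fingers measure 115 mm over their backs; the gripper's body (75 mm by 178 mm) begins 61 mm behind the grasp point.
Start: joints at [1.152, 0.359, 1.51, -0, 1.272, -0.115], TCP at [0.179, 0.572, 0.237] pointing down, gripper open.
Joint ranges: [-2.97, 2.97], [-1.01, 2.36], [0.21, 2.38], [-0.96, 4.11], [0.2, 2.71], [-2.98, 2.98]. Speed limits (rad/s): [2.39, 2.39, 3.14, 3.14, 3.14, 3.14].

## Interface

Orientations are given as a unit quaternion [w, x, y, z].
In Python, from plant import bot gives the robot as it stands.
- The arm moves only by the tool carry_out, never from a script. Its arguments are lists of equal length, an entry for each row: "slide": the shift along the tool's x, y, z in cm, a list of three; "dr": the turn, a rotation vector about the tool's x, y, z in degrees, a list of three. In form: {"slide": [[tx, ty, tz], ...], "dr": [[rx, ry, rz], ...]}. A call has 1 to 12 rows; each row is the pose to reach, as a shift and turn from the pose commanded when the call began, along the tool's axes at that moment; what a row does not reach only later rows make up. A row lasts 1/8 s, in which the tool goes at most 62.5 mm and 10.7 degrees, less where a joint would pass 70% of its speed; a pose out of reach is approached as far as the arm can. A call with a gripper value outside its range is refused whole. "grip" is the opening, from -1 (shut) to 1 (fully open), set as the call begins (left out, the last holds). The fingers move at their own pace and stop on an object; "grip_force" is the grip in N (left out, the last holds). Time passes only in rows, so rows that repeat a pose let the fingers close. It gives the time, the measured TCP pose, the force, the opening and the grip force at its end, in the units of the state.
- bot.observe(): the state, without advancing time (a new reading comes with each control period).
- bot.camera(name): name is "side" or "top" or "wrist"; returns a dict with "pixels" (400x640x3 uint8, red, green, blue), "camera_matrix" (3x3 intrinsics, pixels), "rvec" (rotation vector, rad) and "tvec" (3), from world to camera coordinates, as OpenCV has them; the wrist camera has in their place "hand_eye" (4x4, takes a point from camera to tool coordinates, whose origin is the TCP and whose axes are the flange's). Camera axes: x right, y down, z forward; pixel columns grow to the right and rows downward; lengths in m; the calibration is good to about 2 mm. A picture is of the moment at which its call begins: read the wrist's pose just before it. There is no depth.
- bot.finish_job(): hands the job in; it is judged then, once.
The state is a dict: "clock": time; "joints": joint angles; "qd": joint speeds; "joint_torque": joint torques, N m; "tcp_pos": TCP position; "eef_rot": TCP orientation; "force": force on the tool from outside, world axes, zero at the start; "wrist_torque": the same for the moment, N m; "opening": finger opening in m; "grasp_force": force on a finger pad.
Only numpy, scipy, OpenCV 4.12 (cv2) and the standard library are available. Lean on these libraries where they do the work, as an engineer would, in place of code of your own. Each camera call takes 0.05 s, during which the arm holds its last target. There are 200 camera calls.

## Task

After the washing-up the three white covers were put on the wrong wooden dishes. Put each cover on the dish it belongs to - the large round one on the large round dish, the small round one on the small round dish, the oblong one on the oblong butter dish - set down without dropping it, sitting flat in the middle of its dish, the butter cover also square with its dish. Leave the dishes where they stand, do not tip a cover over, and do not disturb the pepper mill, the jar or the orange beaker.

Things in the scene. Friction and masses are not known exactly. Their poses are not given: they have to be found in the camera images.
- big_cover: The large round cover: a white stoneware dome, 148 mm across at its rim, 85 mm high, with a plain knob of 28 mm diameter on its flattened top, 28 mm high (85 to 113 mm above the rim), about 0.5 kg. Origin: centre of the rim's underside; z up through the knob.
- small_cover: The small round cover: same make, 80 mm across at its rim, 50 mm high, with a knob of 22 mm diameter and 26 mm height on its flat top (50 to 76 mm above the rim), about 0.16 kg. Origin: centre of the rim's underside; z up through the knob.
- butter_cover: The oblong butter cover: a white stoneware box, 130 mm long (its x) by 80 mm wide (its y) by 60 mm high, with an upright bar 50 mm long (x), 16 mm thick (y), from 60 to 87 mm above the rim, in the middle of its flat top, about 0.38 kg. Origin: centre of the rim's underside; z up through the bar. Half a turn about z makes no difference.
- big_dish: The large round dish: a flat wooden board, 190 mm diameter, 15 mm thick, loose on the counter, with a thin dark circle marking where its cover stands. Flat on top, without a raised rim. Origin: centre of its underside, so its top is at z = +15 mm.
- small_dish: The small round dish: a flat wooden board, 130 mm diameter, 15 mm thick, loose on the counter, with a thin dark circle marking where its cover stands. Flat on top. Origin: centre of its underside, so its top is at z = +15 mm.
- butter_dish: The oblong butter dish: a flat wooden board 180 mm long (its x) by 125 mm wide (its y), 15 mm thick, loose on the counter, with a thin dark oblong line marking where its cover stands. Flat on top. Origin: centre of its underside, so its top is at z = +15 mm.
- pepper_mill: Bystander: a turned dark wooden pepper mill, 130 mm high, 52 mm diameter, standing on the counter. Origin: centre of its underside.
- jar: Bystander: a glass storage jar with a steel lid, 105 mm high, 68 mm diameter, standing on the counter. Origin: centre of its underside.
- beaker: Bystander: an orange plastic beaker, 85 mm high, 72 mm diameter at the rim, standing on the counter. Origin: centre of its underside.
Mind the look-alikes: they are no part of the job. What is shaped like the big_dish but pink or red is not meant.

How it is judged:
By the outcome, as a careful person would: the job done as asked, in the order asked, and still so for the second after the job is handed in, with the robot touching nothing.
It also fails if it takes over 115 s, if anything falls off the work surface, if the arm or the gripper's body presses on something with over 40 N, if the wrist force passes 120 N, or if a joint passes its speed limit or range.

## Working session

There is one attempt and no reset: what is moved stays moved. The work goes in short steps, Python scripts to look and compute and a tool call to move; the robot and the scene stay as the last step left them, time stands still between calls to the robot, and variables do not carry over. Pictures are saved under pics/ and viewed, at most 14 in all, crops included, and the job is handed in when it is done.

Besides the shell and the picture viewer there is one more tool, called after "Call:" as a command line: name --argument value ..., lists and objects as JSON in quotes. carry_out: Moves the arm, as the interface text tells. Its arguments: {"type":"object","properties":{"slide":{"type":"array","items":{"type":"array","items":{"type":"number"}}},"dr":{"type":"array","items":{"type":"array","items":{"type":"number"}}},"grip":{"type":"number"},"grip_force":{"type":"number"}},"required":["slide","dr"]}

```bash
mkdir -p pics; ls
python3 - <<'E'
from plant import bot
import cv2,numpy as np
print(bot.observe())
for n in ("top","side"):
    c=bot.camera(n); cv2.imwrite(f"pics/{n}0.png",c["pixels"][:,:,::-1]); print(n,c["camera_matrix"],c["rvec"],c["tvec"])
E
```

```text
pics
{'clock': 0.0, 'joints': array([ 1.15189714e+00,  3.59472201e-01,  1.51145113e+00, -1.71834800e-05,
        1.27245661e+00, -1.15094287e-01]), 'qd': array([ 2.32797789e-04,  9.01926935e-04,  7.74353020e-04, -6.82312266e-04,
        1.10687062e-05, -1.58412904e-03]), 'joint_torque': array([-7.43316832e-04, -5.15383744e+01, -2.70729071e+01,  6.76343380e-02,
        3.49402393e-02, -1.09353216e-04]), 'tcp_pos': array([0.17922971, 0.57190924, 0.23582197]), 'eef_rot': array([-2.27856780e-04,  1.51316387e-01,  9.88484978e-01, -8.64148202e-04]), 'force': array([ 0.14038072, -0.21706773, -0.18746748]), 'wrist_torque': array([ 0.01296459,  0.05045548, -0.00160394]), 'grasp_force': 0.0, 'opening': 0.08767022676393171}
top [[389.27595392   0.         319.71900572]
 [  0.         389.27595392 194.15595568]
 [  0.           0.           1.        ]] [ 2.14519233 -2.19291623  0.11117317] [0.03480234 0.55387157 1.15486712]
side [[482.1542962    0.         320.84624409]
 [  0.         482.1542962  195.59883225]
 [  0.           0.           1.        ]] [ 2.11629756 -0.43195054  0.23896586] [-0.47425373  0.16667156  1.40808408]
```

View pics/top0.png

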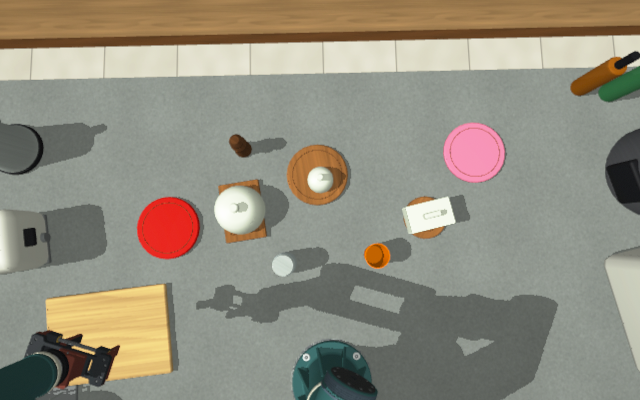

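View pics/side0.png

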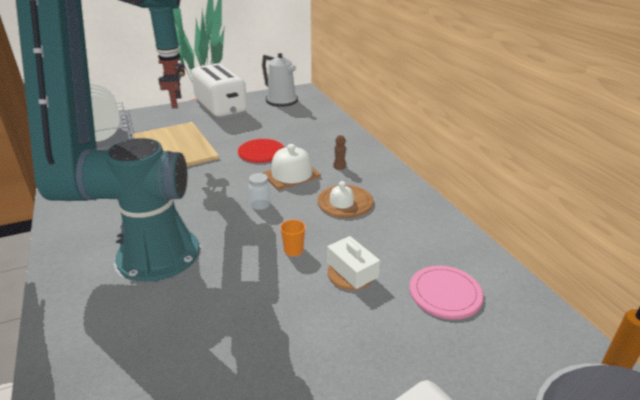

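The top view shows the cyclic mix-up. The big cover (240,207) is on the oblong dish, the small cover (320,178) is on the big dish, and the butter cover (430,214) is on the small dish. There are three dish-like candidates for big_dish: wooden (318,175), red (169,228) and pink (474,152). Only the wooden one fits the description. The mill is at (240,145), the jar at (283,264) and the beaker at (377,255).

```bash
cat > h.py <<'E'
from plant import bot
import cv2,numpy as np
from scipy.spatial.transform import Rotation as R
def tool():
    s=bot.observe(); q=np.array(s["eef_rot"]); return R.from_quat(q[[1,2,3,0]]).as_matrix(),np.array(s["tcp_pos"])
def cam(n):
    Rt,p=tool(); c=bot.camera(n); c["K"]=np.array(c["camera_matrix"])
    if n=="wrist":
        H=np.array(c["hand_eye"]); c["Rw"]=Rt@H[:3,:3]; c["o"]=Rt@H[:3,3]+p
    else:
        M=cv2.Rodrigues(np.array(c["rvec"]))[0]; c["Rw"]=M.T; c["o"]=-M.T@np.array(c["tvec"]).ravel()
    return c
def ray(c,uv,z):
    uv=np.atleast_2d(np.array(uv,float)); d=np.c_[uv,np.ones(len(uv))]@np.linalg.inv(c["K"]).T@c["Rw"].T
    return c["o"]+d*((z-c["o"][2])/d[:,2])[:,None]
def proj(c,P):
    q=(np.atleast_2d(P)-c["o"])@c["Rw"]@c["K"].T; return q[:,:2]/q[:,2:]
def save(c,n): cv2.imwrite(f"pics/{n}.png",c["pixels"][:,:,::-1])
def goto(xy,z,yaw=None):
    """shift (cm) in tool axes from now to world xy,z ; yaw = wanted world angle of tool y (mod pi)"""
    Rt,p=tool(); d=Rt.T@(np.r_[xy,z]-p)*100
    s="slide "+str(d.round(2))
    ty=np.arctan2(Rt[1,1],Rt[0,1]); s+=f" tool-y yaw {np.degrees(ty):.1f}"
    if yaw is not None:
        dz=(yaw-ty+np.pi/2)%np.pi-np.pi/2; s+=f" rz {-np.degrees(dz):.2f}"
    tilt=np.cross(Rt[:,2],[0,0,-1]); s+=" level-corr(tool) "+str(np.degrees(Rt.T@tilt).round(2))
    return s
E
python3 - <<'E'
from h import *
c=cam("top"); w=cam("wrist"); save(w,"w0"); print(np.array(w["hand_eye"]).round(3),w["K"][0,0])
for n,uv,z in (("bigknob",(240,207),.128),("smallknob",(320,175),.091),("bar",(436,214),.102),("bigdish",(318,175),.015),("butterdish",(242,211),.015),("smalldish",(425,217),.015),("park",(385,140),0),("mill",(240,140),.13),("jar",(283,260),.105),("beaker",(377,252),.085)):
    p=ray(c,uv,z)[0]; print(n,p.round(3),np.hypot(*p[:2]).round(3))
hsv=cv2.cvtColor(c["pixels"],cv2.COLOR_RGB2HSV)
for uv in ((300,175),(225,232),(425,232),(330,180)): print(uv,hsv[uv[1],uv[0]])
p=ray(c,(385,140),0)[0]
p=ray(c,(319,175),.015)[0]
print(goto(p[:2],.30))
E
```

```text
[[-0.    -0.97  -0.245  0.067]
 [ 1.     0.    -0.001  0.001]
 [ 0.001 -0.245  0.97  -0.146]
 [ 0.     0.     0.     1.   ]] 343.94901692430295
bigknob [0.513 0.245 0.128] 0.569
smallknob [0.604 0.021 0.091] 0.604
bar [ 0.483 -0.305  0.102] 0.572
bigdish [0.615 0.027 0.015] 0.616
butterdish [0.509 0.262 0.015] 0.573
smalldish [ 0.479 -0.297  0.015] 0.564
park [ 0.725 -0.187  0.   ] 0.748
mill [0.702 0.244 0.13 ] 0.744
jar [0.364 0.129 0.105] 0.386
beaker [ 0.379 -0.137  0.085] 0.403
(300, 175) [ 15 166 174]
(225, 232) [ 14 142 158]
(425, 232) [ 14 167 174]
(330, 180) [ 43  28 174]
slide [-58.02 -39.32  -6.35] tool-y yaw 72.6 level-corr(tool) [-0.07 -0.01  0.  ]
```

View pics/w0.png

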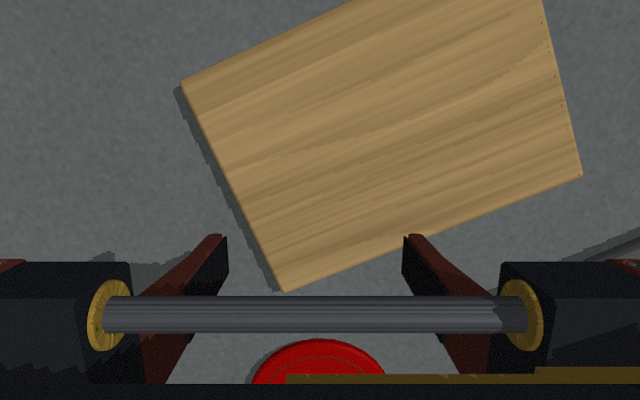

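Call:
carry_out --slide '[[-58, -39.3, -9.4], [-58, -39.3, -9.4], [-58, -39.3, -9.4], [-58, -39.3, -9.4], [-58, -39.3, -9.4], [-58, -39.3, -9.4], [-58, -39.3, -9.4], [-58, -39.3, -9.4], [-58, -39.3, -9.4], [-58, -39.3, -9.4], [-58, -39.3, -9.4], [-58, -39.3, -9.4]]' --dr '[[0, 0, 0], [0, 0, 0], [0, 0, 0], [0, 0, 0], [0, 0, 0], [0, 0, 0], [0, 0, 0], [0, 0, 0], [0, 0, 0], [0, 0, 0], [0, 0, 0], [0, 0, 0]]' --grip 1

```text
clock: 1.7
tcp_pos: [0.6174, 0.0209, 0.3306]
eef_rot: [0.0, 0.153, 0.988, -0.0]
force: [-1.1, -0.1, 0.3]
opening: 0.0876
grasp_force: 0.0
```

Run:
```python
from h import *
print(bot.observe()["tcp_pos"],np.abs(bot.observe()["qd"]).max())
c=cam("wrist"); save(c,"w1"); np.save("w1.npy",c,allow_pickle=True)
```

```text
[0.61737187 0.02085965 0.33061565] 0.18679382432912106
```

View pics/w1.png

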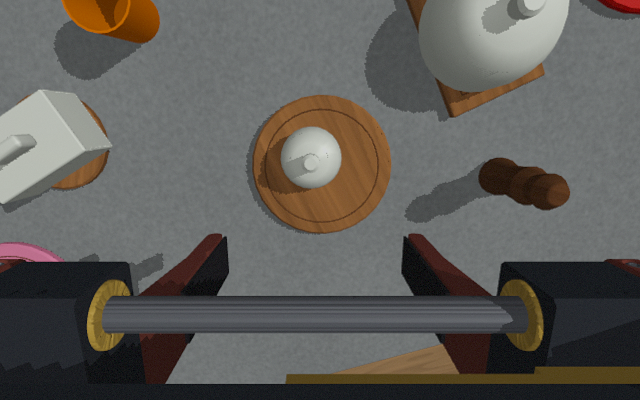

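The picture shows the wooden big dish centred near (320,165) with its dark circle, and the small cover on it with its knob at (311,162). The pink and red ones are cut off at the corners, so the wooden dish is confirmed. I'll retake the picture with the arm settled and measure.

```bash
cat >> h.py <<'E'
def masks(c):
    h=cv2.cvtColor(c["pixels"],cv2.COLOR_RGB2HSV)
    wood=cv2.inRange(h,(8,90,40),(22,255,255)); white=cv2.inRange(h,(0,0,125),(179,45,255))
    return wood,white
def blob(m,uv,close=0):
    """contour of the mask blob nearest to pixel uv (area>150)"""
    m=cv2.morphologyEx(m,cv2.MORPH_OPEN,np.ones((3,3)))
    if close: m=cv2.morphologyEx(m,cv2.MORPH_CLOSE,np.ones((close,close)))
    cs=[k for k in cv2.findContours(m,cv2.RETR_EXTERNAL,cv2.CHAIN_APPROX_NONE)[0] if cv2.contourArea(k)>150]
    return max(cs,key=lambda k:cv2.pointPolygonTest(k,tuple(map(float,uv)),True))
def circ(c,cnt,z):
    """circle of blob's hull on plane z (mm): least squares with outlier trimming"""
    P=ray(c,cv2.convexHull(cnt)[:,0],z)[:,:2]; k=np.ones(len(P),bool)
    from scipy.optimize import least_squares
    x0=np.r_[P.mean(0),.05]
    r=least_squares(lambda x:np.hypot(*(P-x[:2]).T)-x[2],x0,loss="soft_l1",f_scale=.001)
    return r.x[:2],2*r.x[2]*1000,np.abs(r.fun).mean()*1000 if 0 else np.abs(np.hypot(*(P-r.x[:2]).T)-r.x[2]).max()*1000
E
python3 - <<'E'
from h import *
print(np.abs(bot.observe()["qd"]).max())
c=cam("wrist"); print(bot.observe()["tcp_pos"])
wood,white=masks(c)
cv2.imwrite("pics/m1.png",np.hstack([wood,white]))
b=blob(wood|white,(320,190)); print("bigdish",circ(c,b,.015),cv2.boundingRect(b))
b=blob(white,(320,165),9); print("small",circ(c,b,.015),cv2.boundingRect(b))
b=blob(wood|white,(320,190));
print("nominal knob",ray(c,(311,161),.091))
p=proj(c,[[.604,.021,.091]]);print(p)
E
```

```text
0.0590445390926417
[0.61623613 0.02251828 0.33029613]
bigdish (array([0.61741737, 0.02992525]), np.float64(186.82208736499902), np.float64(0.4079864448472553)) (253, 94, 139, 139)
small (array([0.60075991, 0.0225802 ]), np.float64(77.67105098511018), np.float64(1.7955855259519857)) (285, 126, 57, 60)
nominal knob [[0.5974687  0.02239012 0.091     ]]
[[311.59333894 166.91012718]]
```

View pics/m1.png

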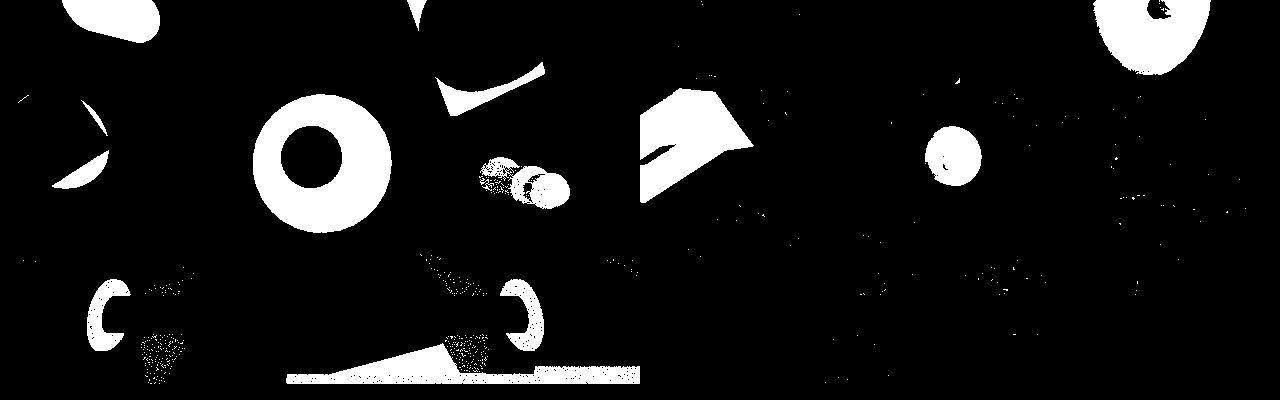

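The masks are clean: the big dish measures 187 mm and is centred at (0.617,0.030). For the cover I'll use the hole in the wood mask.

```bash
cat >> h.py <<'E'
def hole(m,uv):
    cs,hh=cv2.findContours(cv2.morphologyEx(m,cv2.MORPH_OPEN,np.ones((3,3))),cv2.RETR_CCOMP,cv2.CHAIN_APPROX_NONE)
    return max([k for k,q in zip(cs,hh[0]) if q[3]>=0 and cv2.contourArea(k)>150],key=lambda k:cv2.pointPolygonTest(k,tuple(map(float,uv)),True))
E
python3 - <<'E'
from h import *
c=cam("wrist"); print(bot.observe()["tcp_pos"])
wood,white=masks(c)
k=hole(wood,(311,157)); x,d,e=circ(c,k,.017); print("small",x,d,e)
b=blob(wood|white,(320,190)); print("bigdish",circ(c,b,.015))
print(goto(x,.082))
# knob top: bright spot near the predicted place
u=proj(c,[[*x,.091]])[0]; print(u)
g=c["pixels"][int(u[1])-30:int(u[1])+30,int(u[0])-30:int(u[0])+30,::-1]
cv2.imwrite("pics/k1.png",cv2.resize(g,(480,480),interpolation=cv2.INTER_CUBIC))
E
```

```text
[0.61501558 0.02404142 0.33010055]
small [0.6010881  0.02022231] 84.31243819829761 0.7706555090884262
bigdish (array([0.61736206, 0.02994639]), np.float64(186.8955358176922), np.float64(0.44097768598934384))
slide [ 1.18 -0.79 24.81] tool-y yaw 72.5 level-corr(tool) [ 0.01 -0.08  0.  ]
[308.64751293 166.96313606]
```

View pics/k1.png

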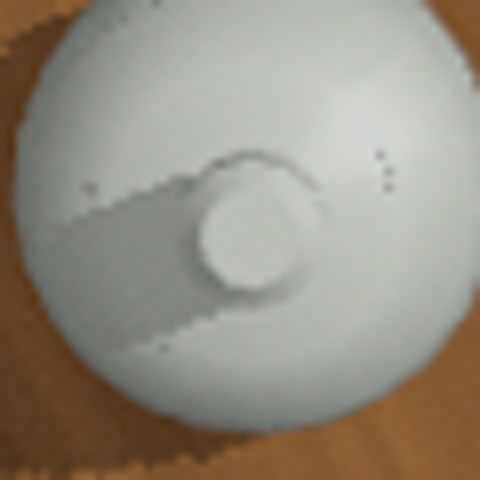

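The knob top is at about (309,165.8), and the measured centre projects to (308.6,167), so they agree. I'll descend partway, then re-check.

Call:
carry_out --slide '[[1.2, -0.8, 5], [1.2, -0.8, 11], [1.2, -0.8, 17], [1.2, -0.8, 20], [1.2, -0.8, 20], [1.2, -0.8, 20], [1.2, -0.8, 20], [1.2, -0.8, 20]]' --dr '[[0, 0, 0], [0, 0, 0], [0, 0, 0], [0, 0, 0], [0, 0, 0], [0, 0, 0], [0, 0, 0], [0, 0, 0]]'

```text
clock: 2.85
tcp_pos: [0.6024, 0.02, 0.1322]
eef_rot: [0.001, 0.151, 0.988, 0.0]
force: [-0.0, 1.0, 0.1]
opening: 0.0878
grasp_force: 0.0
```

Run:
```python
from h import *
c=cam("wrist");save(c,"w2"); print(bot.observe()["tcp_pos"],np.abs(bot.observe()["qd"]).max())
print(goto((.6011,.0202),.082))
wood,white=masks(c)
k=hole(wood,proj(c,[[.601,.02,.017]])[0]); print(circ(c,k,.017))
```

```text
[0.60221131 0.01993301 0.13186447] 0.006504063530060173
slide [ 0.12 -0.01  4.99] tool-y yaw 72.6 level-corr(tool) [0.02 0.12 0.  ]
(array([0.60440672, 0.01946882]), np.float64(88.25689118274435), np.float64(1.7422028767490259))
```

Call:
carry_out --slide '[[0.1, 0, 2.5], [0.1, 0, 4.5], [0.1, 0, 5], [0.1, 0, 5], [0.1, 0, 5]]' --dr '[[0, 0, 0], [0, 0, 0], [0, 0, 0], [0, 0, 0], [0, 0, 0]]'

```text
clock: 3.52
tcp_pos: [0.6013, 0.0201, 0.0816]
eef_rot: [0.001, 0.151, 0.988, 0.0]
force: [-0.1, -0.6, 0.2]
opening: 0.0874
grasp_force: 0.0
```

Call:
carry_out --slide '[[0, 0, 0], [0, 0, 0], [0, 0, 0], [0, 0, 0], [0, 0, 0], [0, 0, 0], [0, 0, 0], [0, 0, 0]]' --dr '[[0, 0, 0], [0, 0, 0], [0, 0, 0], [0, 0, 0], [0, 0, 0], [0, 0, 0], [0, 0, 0], [0, 0, 0]]' --grip -1 --grip_force 15

```text
clock: 4.53
tcp_pos: [0.6005, 0.0203, 0.0806]
eef_rot: [-0.0, 0.151, 0.988, -0.0]
force: [-0.6, -0.0, -1.0]
opening: 0.0218
grasp_force: 15.0
```

The opening is 21.8 mm against a 22 mm knob, so it is held. I'll lift it and park it on free counter near (0.70,-0.16).

Call:
carry_out --slide '[[0, 0, -2], [0, 0, -5], [-1, -1, -8], [-4, -4, -9], [-8, -7.5, -9], [-12, -11, -9], [-15, -14, -9], [-15, -14, -9], [-15, -14, -5], [-15, -14, -2], [-15, -14, 0], [-15, -14, 1]]' --dr '[[0, 0, 0], [0, 0, 0], [0, 0, 0], [0, 0, 0], [0, 0, 0], [0, 0, 0], [0, 0, 0], [0, 0, 0], [0, 0, 0], [0, 0, 0], [0, 0, 0], [0, 0, 0]]'

```text
clock: 6.02
tcp_pos: [0.701, -0.1574, 0.0694]
eef_rot: [-0.001, 0.151, 0.989, 0.0]
force: [0.7, -0.5, -2.3]
opening: 0.0217
grasp_force: 15.0
```

Call:
carry_out --slide '[[0, 0, 0.2], [0, 0, 0.3], [0, 0, 0.4], [0, 0, 0.4]]' --dr '[[0, 0, 0], [0, 0, 0], [0, 0, 0], [0, 0, 0]]'

```text
clock: 6.52
tcp_pos: [0.7021, -0.1584, 0.0673]
eef_rot: [0.0, 0.151, 0.988, -0.0]
force: [0.2, -0.4, -1.5]
opening: 0.0218
grasp_force: 15.0
```

Call:
carry_out --slide '[[0, 0, 0.1], [0, 0, 0.15], [0, 0, 0.2], [0, 0, 0.2], [0, 0, 0.2]]' --dr '[[0, 0, 0], [0, 0, 0], [0, 0, 0], [0, 0, 0], [0, 0, 0]]'

```text
clock: 7.15
tcp_pos: [0.7025, -0.1586, 0.0656]
eef_rot: [0.001, 0.151, 0.988, -0.0]
force: [-0.2, -0.4, 5.3]
opening: 0.0215
grasp_force: 15.0
```

Call:
carry_out --slide '[[0, 0, -0.1], [0, 0, -0.1], [0, 0, -0.1], [0, 0, -2], [0, 0, -6], [0, 0, -12], [0, 0, -18], [3, 4, -22]]' --dr '[[0, 0, 0], [0, 0, 0], [0, 0, 0], [0, 0, 0], [0, 0, 0], [0, 0, 0], [0, 0, 0], [0, 0, 0]]' --grip 1

```text
clock: 8.15
tcp_pos: [0.6874, -0.1148, 0.2888]
eef_rot: [0.003, 0.153, 0.988, -0.001]
force: [-0.1, 0.4, 0.0]
opening: 0.0874
grasp_force: 0.0
```

Call:
carry_out --slide '[[27, 28.5, -9], [27, 28.5, -9], [27, 28.5, -9], [27, 28.5, -9], [27, 28.5, -9], [27, 28.5, -9], [27, 28.5, -9], [27, 28.5, -9], [27, 28.5, -9], [27, 28.5, -9], [27, 28.5, -9], [27, 28.5, -9]]' --dr '[[0, 0, 0], [0, 0, 0], [0, 0, 0], [0, 0, 0], [0, 0, 0], [0, 0, 0], [0, 0, 0], [0, 0, 0], [0, 0, 0], [0, 0, 0], [0, 0, 0], [0, 0, 0]]'

```text
clock: 9.65
tcp_pos: [0.5134, 0.2399, 0.3735]
eef_rot: [-0.0, 0.152, 0.988, -0.0]
force: [0.4, -0.1, -0.3]
opening: 0.0878
grasp_force: 0.0
```

Run:
```python
from h import *
c=cam("wrist");save(c,"w3"); print(bot.observe()["tcp_pos"],np.abs(bot.observe()["qd"]).max())
np.save("w3.npy",c,allow_pickle=True)
```

```text
[0.51338293 0.240041   0.37348672] 0.004833306101324428
```

View pics/w3.png

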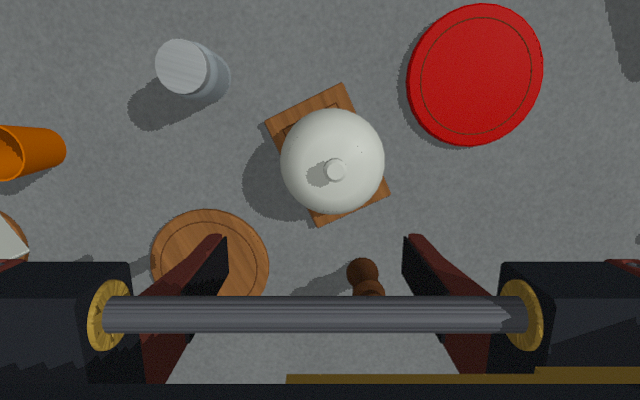

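The big cover sits on the oblong dish with its knob top at (337,169) and its silhouette centre near (333,160).

Run:
```python
from h import *
c=np.load("w3.npy",allow_pickle=True).item()
print("knob",ray(c,(337,169),.128))
wood,white=masks(c)
b=blob(white,(350,150),9)
for z in (.015,.04): print("rim",z,circ(c,b,z),cv2.boundingRect(b))
g=c["pixels"][149:189,317:357,::-1]
cv2.imwrite("pics/k2.png",cv2.resize(g,(480,480),interpolation=cv2.INTER_CUBIC))
```

```text
knob [[0.51098041 0.2674715  0.128     ]]
rim 0.015 (array([0.51784179, 0.27100892]), np.float64(146.80825199665776), np.float64(4.142031757437131)) (288, 108, 97, 104)
rim 0.04 (array([0.51447242, 0.27049546]), np.float64(139.5470448066616), np.float64(3.9224517270936703)) (288, 108, 97, 104)
```

View pics/k2.png

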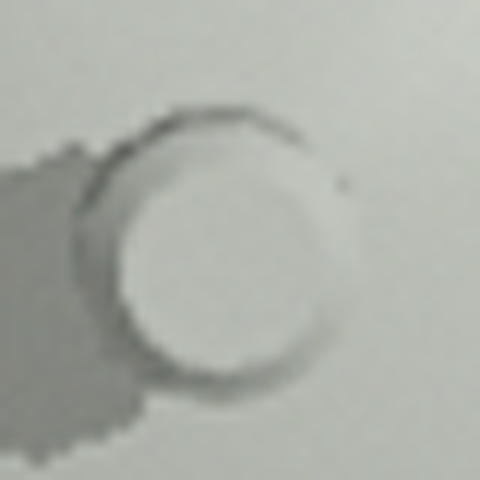

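Call:
carry_out --slide '[[0.9, 2.4, 6], [0.9, 2.4, 12], [0.9, 2.4, 18], [0.9, 2.4, 21], [0.9, 2.4, 23.5], [0.9, 2.4, 25], [0.9, 2.4, 25.6], [0.9, 2.4, 25.6], [0.9, 2.4, 25.6]]' --dr '[[0, 0, 0], [0, 0, 0], [0, 0, 0], [0, 0, 0], [0, 0, 0], [0, 0, 0], [0, 0, 0], [0, 0, 0], [0, 0, 0]]'

```text
clock: 10.82
tcp_pos: [0.5125, 0.2664, 0.1187]
eef_rot: [0.001, 0.151, 0.988, 0.0]
force: [0.3, -0.5, 1.1]
opening: 0.0879
grasp_force: 0.0
```

Call:
carry_out --slide '[[0, 0, 0], [0, 0, 0], [0, 0, 0], [0, 0, 0], [0, 0, 0], [0, 0, 0], [0, 0, 0], [0, 0, 0]]' --dr '[[0, 0, 0], [0, 0, 0], [0, 0, 0], [0, 0, 0], [0, 0, 0], [0, 0, 0], [0, 0, 0], [0, 0, 0]]' --grip -1 --grip_force 30

```text
clock: 11.82
tcp_pos: [0.5116, 0.2659, 0.1176]
eef_rot: [-0.0, 0.151, 0.988, -0.0]
force: [0.5, -1.7, 1.4]
opening: 0.0276
grasp_force: 30.0
```

Call:
carry_out --slide '[[0, 0, -1], [0, 0, -3], [0, 0, -6], [0, 0, -9], [0, 0, -12], [0, 0, -14], [0, 0, -14], [0, 0, -14], [0, 0, -14], [0, 0, -14]]' --dr '[[0, 0, 0], [0, 0, 0], [0, 0, 0], [0, 0, 0], [0, 0, 0], [0, 0, 0], [0, 0, 0], [0, 0, 0], [0, 0, 0], [0, 0, 0]]'

```text
clock: 13.08
tcp_pos: [0.5112, 0.2659, 0.2567]
eef_rot: [-0.001, 0.151, 0.988, -0.0]
force: [-0.7, 0.8, -6.6]
opening: 0.0273
grasp_force: 30.0
```

Run:
```python
from h import *
c=cam("wrist");save(c,"w4"); print(bot.observe()["tcp_pos"],np.abs(bot.observe()["qd"]).max())
np.save("w4.npy",c,allow_pickle=True)
print(goto((.6174,.0299),.256))
```

```text
[0.51139266 0.26598298 0.25692395] 0.005121255274084382
slide [-17.18 -19.36   0.09] tool-y yaw 72.6 level-corr(tool) [-0.05 -0.07  0.  ]
```

View pics/w4.png

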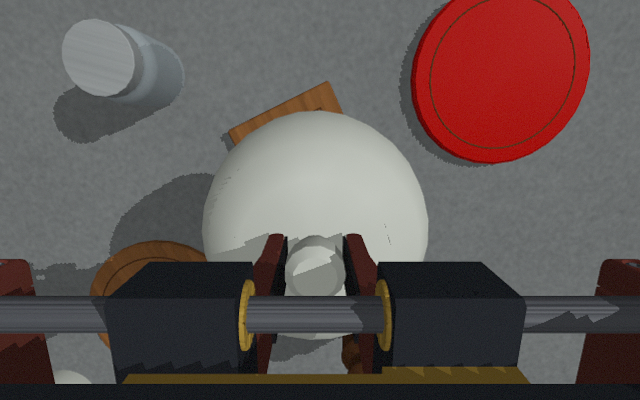

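The big cover is held and hangs level, with its silhouette spanning columns 203–428. I'll check its offset in the tool.

Run:
```python
from h import *
from scipy.optimize import least_squares
c=np.load("w4.npy",allow_pickle=True).item()
wood,white=masks(c); h=cv2.cvtColor(c["pixels"],cv2.COLOR_RGB2HSV)
b=blob(white,(315,180),9)[:,0]; b=b[(b[:,1]<225)]
hull=cv2.convexHull(b)[:,0]; hull=hull[hull[:,1]<220]; print(len(hull))
Rt,p=tool()
for z in (.154,.16,.17):
  P=(ray(c,hull,z)-p)@Rt
  r=least_squares(lambda x:np.hypot(*(P[:,:2]-x[:2]).T)-x[2],[0,0,.07],loss="soft_l1",f_scale=.001)
  r2=least_squares(lambda x:np.hypot(*(P[:,:2]-x[:2]).T)-.074,[0,0],loss="soft_l1",f_scale=.001)
  print(z,r.x*1000,r2.x*1000)
for v in (150,180,210):
  q=hull[np.abs(hull[:,1]-v)<6]; print(v,q[:,0].min(),q[:,0].max())
```

```text
26
0.154 [-9.23541471  2.5751431  80.39672178] [-1.8082068   2.91755518]
0.16 [-7.41235835  2.52704237 78.46664228] [-2.2177601   2.86392106]
0.17 [-4.37351317  2.44677063 75.24953461] [-2.88776497  2.53954066]
150 237 395
180 217 419Traceback (most recent call last):
  File "<stdin>", line 14, in <module>
    return umr_minimum(a, axis, None, out, keepdims, initial, where)
ValueError: zero-size array to reduction operation minimum which has no identity
```

Call:
carry_out --slide '[[-2, -2, 0], [-5, -5.6, 0], [-9, -10, 0], [-13, -14.6, 0], [-16, -18, 0], [-17.2, -19.4, 0], [-17.2, -19.4, 3], [-17.2, -19.4, 6], [-17.2, -19.4, 9], [-17.2, -19.4, 11.5], [-17.2, -19.4, 13], [-17.2, -19.4, 13]]' --dr '[[0, 0, 0], [0, 0, 0], [0, 0, 0], [0, 0, 0], [0, 0, 0], [0, 0, 0], [0, 0, 0], [0, 0, 0], [0, 0, 0], [0, 0, 0], [0, 0, 0], [0, 0, 0]]'

```text
clock: 14.62
tcp_pos: [0.6169, 0.03, 0.1266]
eef_rot: [-0.001, 0.151, 0.989, -0.0]
force: [0.4, 0.5, -6.1]
opening: 0.0272
grasp_force: 30.0
```

Call:
carry_out --slide '[[0, 0, 0.1], [0, 0, 0.3], [0, 0, 0.5], [0, 0, 0.6], [0, 0, 0.7], [0, 0, 0.7], [0, 0, 0.7]]' --dr '[[0, 0, 0], [0, 0, 0], [0, 0, 0], [0, 0, 0], [0, 0, 0], [0, 0, 0], [0, 0, 0]]'

```text
clock: 15.5
tcp_pos: [0.6179, 0.0295, 0.1207]
eef_rot: [0.0, 0.151, 0.988, -0.0]
force: [0.7, -0.2, -5.9]
opening: 0.0275
grasp_force: 30.0
```

Run:
```python
from h import *
print(bot.observe()["force"],goto((.6174,.0299),.1176))
```

```text
[ 0.6591984  -0.17687402 -5.88537997] slide [0.06 0.02 0.31] tool-y yaw 72.6 level-corr(tool) [-0.  0.  0.]
```

Call:
carry_out --slide '[[0, 0, 0.1], [0, 0, 0.2], [0, 0, 0.25], [0, 0, 0.3], [0, 0, 0.3], [0, 0, 0.3]]' --dr '[[0, 0, 0], [0, 0, 0], [0, 0, 0], [0, 0, 0], [0, 0, 0], [0, 0, 0]]'

```text
clock: 16.25
tcp_pos: [0.6178, 0.0296, 0.1178]
eef_rot: [-0.0, 0.151, 0.988, -0.0]
force: [-0.6, 0.3, -3.8]
opening: 0.0275
grasp_force: 30.0
```

Call:
carry_out --slide '[[0, 0, 0.05], [0, 0, 0.1], [0, 0, 0.1], [0, 0, 0.1]]' --dr '[[0, 0, 0], [0, 0, 0], [0, 0, 0], [0, 0, 0]]'

```text
clock: 16.75
tcp_pos: [0.6178, 0.0296, 0.1177]
eef_rot: [0.0, 0.151, 0.988, -0.0]
force: [-3.9, 0.2, 4.5]
opening: 0.0275
grasp_force: 30.0
```

Call:
carry_out --slide '[[0, 0, 0], [0, 0, 0], [0, 0, 0], [0, 0, 0], [0, 0, -2], [0, 0, -6], [0, 0, -12], [0, 0, -18], [0, 0, -24], [0, 0, -25], [0, 0, -25], [0, 0, -25]]' --dr '[[0, 0, 0], [0, 0, 0], [0, 0, 0], [0, 0, 0], [0, 0, 0], [0, 0, 0], [0, 0, 0], [0, 0, 0], [0, 0, 0], [0, 0, 0], [0, 0, 0], [0, 0, 0]]' --grip 1

```text
clock: 18.25
tcp_pos: [0.6168, 0.0296, 0.3642]
eef_rot: [-0.002, 0.151, 0.988, -0.0]
force: [0.2, 0.7, 0.1]
opening: 0.0885
grasp_force: 0.0
```

Call:
carry_out --slide '[[0, 0, 0], [0, 0, 0], [0, 0, 0]]' --dr '[[0, 0, 0], [0, 0, 0], [0, 0, 0]]'

```text
clock: 18.62
tcp_pos: [0.6177, 0.0296, 0.3662]
eef_rot: [-0.0, 0.151, 0.988, -0.0]
force: [-0.3, 0.3, 0.8]
opening: 0.0878
grasp_force: 0.0
```

Run:
```python
from h import *
c=cam("wrist");save(c,"w5"); print(bot.observe()["tcp_pos"],np.abs(bot.observe()["qd"]).max())
np.save("w5.npy",c,allow_pickle=True)
wood,white=masks(c)
b=blob(wood|white,proj(c,[[.617,.03,.015]])[0]); print("dish",circ(c,b,.015))
k=hole(wood,proj(c,[[.617,.03,.015]])[0]); 
for z in (.015,.04): print("cover",z,circ(c,k,z))
print("knob pred",proj(c,[[.6174,.0299,.128]]))
cv2.imwrite("pics/k5.png",cv2.resize(c["pixels"][60:300,180:500,::-1],(800,600),interpolation=cv2.INTER_CUBIC))
```

```text
[0.61781352 0.02955215 0.36635712] 0.003660410193165558
dish (array([0.61744662, 0.02997621]), np.float64(186.87074640623183), np.float64(0.731317629466266))
cover 0.015 (array([0.62419274, 0.02774054]), np.float64(158.25864482400397), np.float64(1.4789687770289524))
cover 0.04 (array([0.62068706, 0.02886036]), np.float64(150.31582170730383), np.float64(1.403013765091804))
knob pred [[314.85486371 178.99571195]]
```

View pics/k5.png

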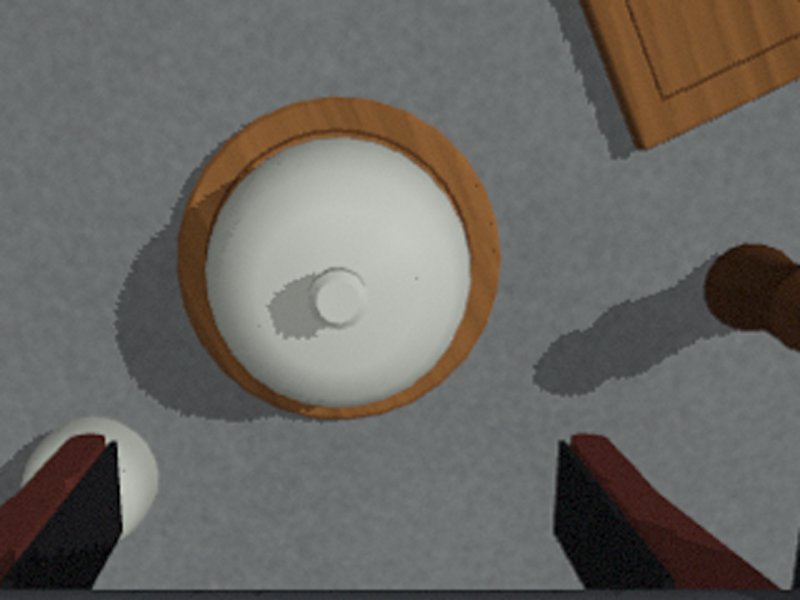

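The big cover is centred: the knob top is at (315.6,178.8) against a predicted (314.9,179.0). Next I'll measure the bare butter dish.

Call:
carry_out --slide '[[5, 5.6, 0], [10, 11, 0], [15, 16, 0], [17, 19, 0], [17, 19, 0], [17, 19, 0], [17, 19, 0], [17, 19, 0]]' --dr '[[0, 0, 0], [0, 0, 0], [0, 0, 0], [0, 0, 0], [0, 0, 0], [0, 0, 0], [0, 0, 0], [0, 0, 0]]'

```text
clock: 19.68
tcp_pos: [0.5132, 0.2604, 0.3666]
eef_rot: [0.0, 0.152, 0.988, -0.0]
force: [0.3, -0.7, 0.4]
opening: 0.0877
grasp_force: 0.0
```

Run:
```python
from h import *
c=cam("wrist");save(c,"w6"); print(bot.observe()["tcp_pos"],np.abs(bot.observe()["qd"]).max())
wood,white=masks(c)
b=blob(wood,proj(c,[[.515,.265,.015]])[0]); print(cv2.boundingRect(b))
P=ray(c,b[:,0],.015)[:,:2]; r=cv2.minAreaRect((P*1000).astype(np.float32)); print(r)
bx=cv2.boxPoints(r); print(bx)
print(goto((.48,-.30),.37))
```

```text
[0.51311068 0.26052569 0.36658931] 0.005395818995519395
(251, 87, 127, 145)
((510.0668029785156, 262.5657958984375), (177.39602661132812, 123.74984741210938), 8.107129096984863)
[[413.52936 311.31378]
 [430.98108 188.80066]
 [606.60425 213.81781]
 [589.1525  336.33093]]
slide [-13.71 -54.45  -0.32] tool-y yaw 72.5 level-corr(tool) [-0.02 -0.    0.  ]
```

The dish measures 177×124 mm against 180×125, with centre (0.510,0.263) and long axis at 8.1°. Next is the butter cover, turning on the way (the bar is at about −77°).

Call:
carry_out --slide '[[-13.7, -54.4, -0.5], [-13.7, -54.4, -0.5], [-13.7, -54.4, -0.5], [-13.7, -54.4, -0.5], [-13.7, -54.4, -0.5], [-13.7, -54.4, -0.5], [-13.7, -54.4, -0.5], [-13.7, -54.4, -0.5], [-13.7, -54.4, -0.5], [-13.7, -54.4, -0.5], [-13.7, -54.4, -0.5], [-13.7, -54.4, -0.5]]' --dr '[[0, 0, 10], [0, 0, 20], [0, 0, 30], [0, 0, 40], [0, 0, 50], [0, 0, 60], [0, 0, 60], [0, 0, 60], [0, 0, 60], [0, 0, 60], [0, 0, 60], [0, 0, 60]]'

```text
clock: 21.22
tcp_pos: [0.4805, -0.2971, 0.3718]
eef_rot: [-0.0, 0.625, 0.781, 0.0]
force: [0.2, 0.9, -0.4]
opening: 0.0878
grasp_force: 0.0
```

Call:
carry_out --slide '[[0, 0, 0], [0, 0, 0], [0, 0, 0]]' --dr '[[0, 0, 0], [0, 0, 0], [0, 0, 0]]'

```text
clock: 21.6
tcp_pos: [0.4806, -0.2979, 0.3719]
eef_rot: [0.0, 0.625, 0.781, -0.0]
force: [-0.6, 0.9, -0.5]
opening: 0.0878
grasp_force: 0.0
```

Run:
```python
from h import *
c=cam("wrist");save(c,"w7"); print(bot.observe()["tcp_pos"],np.abs(bot.observe()["qd"]).max(),goto((.48,-.3),.3))
np.save("w7.npy",c,allow_pickle=True)
cv2.imwrite("pics/k7.png",cv2.resize(c["pixels"][60:300,160:480,::-1],(800,600),interpolation=cv2.INTER_CUBIC))
```

```text
[ 0.48061752 -0.29800697  0.37184668] 0.003933050269187349 slide [-0.18 -0.1   7.18] tool-y yaw 12.6 level-corr(tool) [0.   0.01 0.  ]
```

View pics/k7.png

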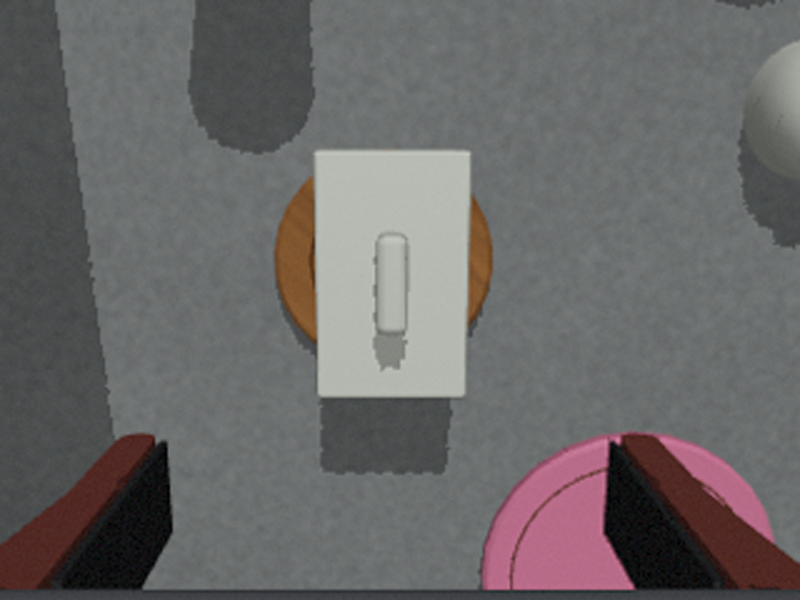

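The butter cover is straddling the small dish and nearly square to the gripper, with its bar at crop (392,285).

Run:
```python
from h import *
c=np.load("w7.npy",allow_pickle=True).item()
wood,white=masks(c)
b=blob(white,(316,150),9)
P=ray(c,b[:,0],.075)[:,:2]; r=cv2.minAreaRect((P*1000).astype(np.float32)); print(r)
cen=np.array(r[0])/1000
uv=np.array([392,284])/2.5+(160,60); bar=ray(c,uv,.102)[0]; print("bar",bar)
bx=cv2.boxPoints(r); print(bx.round(1))
d=wood; k=blob(wood|white,(316,150))
# small dish circle from wood pixels' outer boundary
wb=[q for q in cv2.findContours(cv2.morphologyEx(wood,cv2.MORPH_OPEN,np.ones((3,3))),0,1)[0] if cv2.contourArea(q)>150]
for q in wb: print(cv2.boundingRect(q))
w=[q for q in wb if 265<cv2.boundingRect(q)[0]<360 and cv2.boundingRect(q)[1]<220]
if w:
  h=np.vstack(w); H=cv2.convexHull(h)[:,0]
  X=ray(c,H,.015)[:,:2]
  from scipy.optimize import least_squares
  s=least_squares(lambda x:np.hypot(*(X-x[:2]).T)-x[2],[.48,-.3,.06],loss="soft_l1",f_scale=.001); print("smalldish",s.x,np.abs(np.hypot(*(X-s.x[:2]).T)-s.x[2]).max())
print(goto(bar[:2],.093))
print(goto(cen,.093))
```

```text
((482.4646911621094, -295.98919677734375), (79.48057556152344, 128.92127990722656), 12.562614440917969)
bar [ 0.48274502 -0.29601608  0.102     ]
[[ 429.7 -241.7]
 [ 457.7 -367.6]
 [ 535.3 -350.3]
 [ 507.2 -224.4]]
(286, 366, 354, 18)
(500, 279, 44, 72)
(87, 279, 43, 72)
(589, 150, 51, 112)
(347, 142, 10, 46)
(270, 133, 17, 63)
(421, 0, 95, 21)
(219, 0, 64, 55)
smalldish [ 0.47775324 -0.29719215  0.06368207] 0.0025289780811005025
slide [ 0.15  0.25 27.88] tool-y yaw 12.6 level-corr(tool) [0.   0.01 0.  ]
slide [ 0.16  0.22 27.88] tool-y yaw 12.6 level-corr(tool) [0.   0.01 0.  ]
```

Call:
carry_out --slide '[[0.2, 0.2, 6], [0.2, 0.2, 12], [0.2, 0.2, 18], [0.2, 0.2, 22], [0.2, 0.2, 25.5], [0.2, 0.2, 27.3], [0.2, 0.2, 28], [0.2, 0.2, 28], [0.2, 0.2, 28]]' --dr '[[0, 0, 0], [0, 0, 0], [0, 0, 0], [0, 0, 0], [0, 0, 0], [0, 0, 0], [0, 0, 0], [0, 0, 0], [0, 0, 0]]'

```text
clock: 22.78
tcp_pos: [0.4827, -0.2965, 0.0927]
eef_rot: [0.001, 0.625, 0.78, -0.0]
force: [-0.2, 0.5, -0.7]
opening: 0.0879
grasp_force: 0.0
```

Call:
carry_out --slide '[[0, 0, 0], [0, 0, 0], [0, 0, 0], [0, 0, 0], [0, 0, 0], [0, 0, 0], [0, 0, 0], [0, 0, 0]]' --dr '[[0, 0, 0], [0, 0, 0], [0, 0, 0], [0, 0, 0], [0, 0, 0], [0, 0, 0], [0, 0, 0], [0, 0, 0]]' --grip -1 --grip_force 30

```text
clock: 23.78
tcp_pos: [0.482, -0.296, 0.0916]
eef_rot: [0.0, 0.625, 0.78, 0.0]
force: [1.3, -0.3, 0.0]
opening: 0.0162
grasp_force: 30.0
```

Call:
carry_out --slide '[[0, 0, -1], [0, 0, -3], [0, 0, -6], [0, 0, -10], [0, 0, -14], [0, 0, -17], [0, 0, -18], [0, 0, -18], [0, 0, -18], [0, 0, -18]]' --dr '[[0, 0, 0], [0, 0, 0], [0, 0, 0], [0, 0, 0], [0, 0, 0], [0, 0, 0], [0, 0, 0], [0, 0, 0], [0, 0, 0], [0, 0, 0]]'

```text
clock: 25.02
tcp_pos: [0.4813, -0.2955, 0.2702]
eef_rot: [-0.001, 0.625, 0.78, -0.0]
force: [-0.8, -0.3, -3.3]
opening: 0.016
grasp_force: 30.0
```

Run:
```python
from h import *
print(bot.observe()["opening"],goto((.5101,.2626),.25,np.radians(98.1)))
c=cam("wrist"); np.save("w8.npy",c,allow_pickle=True); wood,white=masks(c)
wb=[q for q in cv2.findContours(cv2.morphologyEx(wood,cv2.MORPH_OPEN,np.ones((3,3))),0,1)[0] if cv2.contourArea(q)>150]
for q in wb: print(cv2.boundingRect(q))
```

```text
0.01599207285232535 slide [53.83 14.98  2.11] tool-y yaw 12.6 rz -85.51 level-corr(tool) [-0.11 -0.12  0.  ]
(93, 366, 403, 18)
(350, 279, 13, 72)
(267, 279, 13, 72)
(192, 0, 82, 42)
```

Call:
carry_out --slide '[[2, 0.6, 0], [6, 1.7, 0], [11, 3, 0], [16, 4.5, 0], [21, 5.9, 0], [26, 7.2, 0], [31, 8.6, 0], [36, 10, 0], [41, 11.4, 0], [46, 12.8, 0], [50, 13.9, 0], [53, 14.8, 0]]' --dr '[[0, 0, -2], [0, 0, -6], [0, 0, -12], [0, 0, -20], [0, 0, -28], [0, 0, -36], [0, 0, -44], [0, 0, -52], [0, 0, -60], [0, 0, -68], [0, 0, -76], [0, 0, -82]]'

```text
clock: 26.58
tcp_pos: [0.5094, 0.2563, 0.2714]
eef_rot: [-0.0, -0.044, 0.999, 0.0]
force: [-0.1, 0.1, -3.0]
opening: 0.0163
grasp_force: 30.0
```

Call:
carry_out --slide '[[0, 0, 0], [0, 0, 0], [0, 0, 0], [0, 0, 0]]' --dr '[[0, 0, 0], [0, 0, 0], [0, 0, 0], [0, 0, 0]]'

```text
clock: 27.08
tcp_pos: [0.5108, 0.2527, 0.2718]
eef_rot: [-0.0, -0.039, 0.999, -0.0]
force: [0.6, 0.6, -3.6]
opening: 0.0157
grasp_force: 30.0
```

Run:
```python
from h import *
print(bot.observe()["opening"],bot.observe()["tcp_pos"],goto((.5101,.2626),.098,np.radians(98.1)))
```

```text
0.015669870831383395 [0.51080357 0.25273665 0.27177195] slide [-1.000e-02  9.900e-01  1.738e+01] tool-y yaw 94.5 rz -3.58 level-corr(tool) [-0.01 -0.01  0.  ]
```

Call:
carry_out --slide '[[0, 0.5, 1], [0, 1, 4], [0, 1, 8], [0, 1, 12], [0, 1, 15], [0, 1, 16.8], [0, 1, 17.4], [0, 1, 17.4], [0, 1, 17.4]]' --dr '[[0, 0, -2], [0, 0, -3.6], [0, 0, -3.6], [0, 0, -3.6], [0, 0, -3.6], [0, 0, -3.6], [0, 0, -3.6], [0, 0, -3.6], [0, 0, -3.6]]'

```text
clock: 28.2
tcp_pos: [0.5108, 0.2638, 0.0985]
eef_rot: [0.001, -0.072, 0.997, 0.0]
force: [0.7, -1.0, -3.5]
opening: 0.0161
grasp_force: 30.0
```

Call:
carry_out --slide '[[0, 0, 0.2], [0, 0, 0.3], [0, 0, 0.4], [0, 0, 0.5], [0, 0, 0.5], [0, 0, 0.5]]' --dr '[[0, 0, 0], [0, 0, 0], [0, 0, 0], [0, 0, 0], [0, 0, 0], [0, 0, 0]]'

```text
clock: 28.95
tcp_pos: [0.5101, 0.2635, 0.0927]
eef_rot: [-0.0, -0.071, 0.997, -0.0]
force: [-0.2, -0.2, -3.5]
opening: 0.0159
grasp_force: 30.0
```

Run:
```python
from h import *
print(bot.observe()["tcp_pos"],goto((.5101,.2626),.0916,np.radians(98.1)))
```

```text
[0.51006277 0.26347265 0.09265573] slide [ 0.01 -0.09  0.11] tool-y yaw 98.2 rz 0.09 level-corr(tool) [-0.01 -0.01  0.  ]
```

Call:
carry_out --slide '[[0, -0.1, 0.05], [0, -0.1, 0.1], [0, -0.1, 0.15], [0, -0.1, 0.15], [0, -0.1, 0.15]]' --dr '[[0, 0, 0], [0, 0, 0], [0, 0, 0], [0, 0, 0], [0, 0, 0]]'

```text
clock: 29.58
tcp_pos: [0.5102, 0.2625, 0.0916]
eef_rot: [0.0, -0.071, 0.997, -0.0]
force: [-3.4, -0.7, 6.3]
opening: 0.0157
grasp_force: 30.0
```

Call:
carry_out --slide '[[0, 0, 0], [0, 0, 0], [0, 0, 0], [0, 0, 0], [0, 0, -2], [0, 0, -6], [0, 0, -12], [0, 0, -18], [0, 0, -24], [0, 0, -28], [0, 0, -28], [0, 0, -28]]' --dr '[[0, 0, 0], [0, 0, 0], [0, 0, 0], [0, 0, 0], [0, 0, 0], [0, 0, 0], [0, 0, 0], [0, 0, 0], [0, 0, 0], [0, 0, 0], [0, 0, 0], [0, 0, 0]]' --grip 1

```text
clock: 31.08
tcp_pos: [0.5096, 0.2623, 0.3701]
eef_rot: [-0.001, -0.071, 0.997, -0.0]
force: [-1.1, 0.6, -0.2]
opening: 0.0875
grasp_force: 0.0
```

Call:
carry_out --slide '[[0, 0, 0], [0, 0, 0], [0, 0, 0]]' --dr '[[0, 0, 0], [0, 0, 0], [0, 0, 0]]'

```text
clock: 31.45
tcp_pos: [0.51, 0.2624, 0.3704]
eef_rot: [-0.001, -0.071, 0.997, -0.0]
force: [-0.4, -0.6, 0.3]
opening: 0.0878
grasp_force: 0.0
```

Run:
```python
from h import *
c=cam("wrist");save(c,"w9"); print(bot.observe()["tcp_pos"],np.abs(bot.observe()["qd"]).max())
np.save("w9.npy",c,allow_pickle=True)
wood,white=masks(c); u=proj(c,[[.5101,.2626,.075]])[0]
def rect(cnt,z): return cv2.minAreaRect((ray(c,cnt[:,0],z)[:,:2]*1000).astype(np.float32))
print("dish",rect(blob(wood|white,u),.015)); print("cover",rect(blob(white,u+(15,0),9),.075))
print(goto((.478,-.297),.37), goto((.70,-.158),.30))
cv2.imwrite("pics/k9.png",cv2.resize(c["pixels"][60:300,160:480,::-1],(800,600),interpolation=cv2.INTER_CUBIC))
```

```text
[0.51007562 0.26244842 0.37058442] 0.00682234573673828
dish ((509.696044921875, 262.147216796875), (175.52708435058594, 123.29586029052734), 8.150321006774902)
cover ((511.0024719238281, 262.86468505859375), (127.5259017944336, 79.12329864501953), 8.180950164794922)
slide [ 11.15 -54.92   0.09] tool-y yaw 98.2 level-corr(tool) [-0.02 -0.06  0.  ] slide [-12.82 -44.32   7.06] tool-y yaw 98.2 level-corr(tool) [-0.02 -0.06  0.  ]
```

View pics/k9.png

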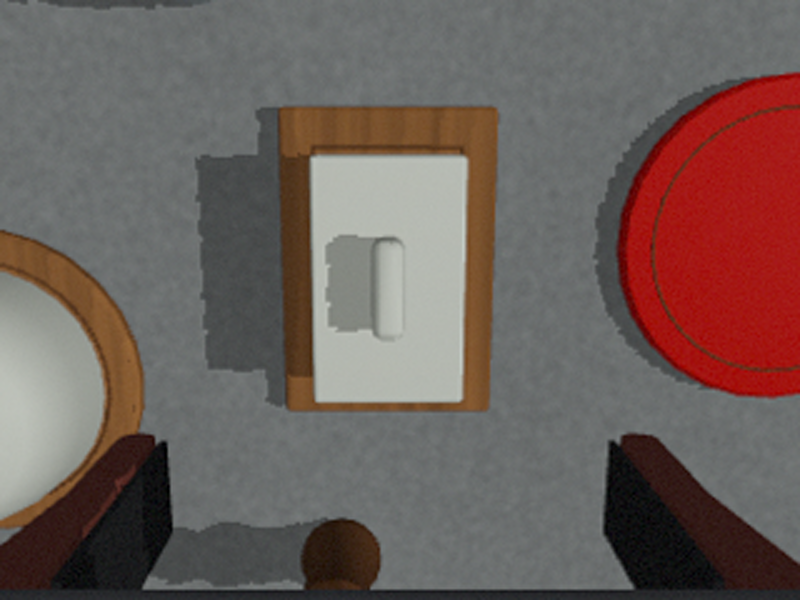

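The butter cover is within 1.5 mm of centre and 0.1° of square. Next I'll measure the bare small dish.

Call:
carry_out --slide '[[11.1, -54.9, 0], [11.1, -54.9, 0], [11.1, -54.9, 0], [11.1, -54.9, 0], [11.1, -54.9, 0], [11.1, -54.9, 0], [11.1, -54.9, 0], [11.1, -54.9, 0], [11.1, -54.9, 0], [11.1, -54.9, 0], [11.1, -54.9, 0], [11.1, -54.9, 0]]' --dr '[[0, 0, 10], [0, 0, 20], [0, 0, 30], [0, 0, 40], [0, 0, 50], [0, 0, 60], [0, 0, 60], [0, 0, 60], [0, 0, 60], [0, 0, 60], [0, 0, 60], [0, 0, 60]]'

```text
clock: 33.0
tcp_pos: [0.4787, -0.2952, 0.3713]
eef_rot: [-0.0, 0.436, 0.9, 0.0]
force: [-0.0, 0.5, 0.4]
opening: 0.0877
grasp_force: 0.0
```

Call:
carry_out --slide '[[0, 0, 0], [0, 0, 0], [0, 0, 0], [0, 0, 0]]' --dr '[[0, 0, 0], [0, 0, 0], [0, 0, 0], [0, 0, 0]]'

```text
clock: 33.5
tcp_pos: [0.4786, -0.2966, 0.3713]
eef_rot: [0.0, 0.437, 0.9, -0.0]
force: [-0.6, 0.1, -0.2]
opening: 0.0877
grasp_force: 0.0
```

Run:
```python
from h import *
c=cam("wrist");save(c,"w10"); print(bot.observe()["tcp_pos"],np.abs(bot.observe()["qd"]).max())
wood,white=masks(c)
print("small dish",circ(c,blob(wood,proj(c,[[.478,-.297,.015]])[0]),.015))
print(goto((.7025,-.1586),.33))
```

```text
[ 0.47859149 -0.29662397  0.37124206] 0.002079334100494234
small dish (array([ 0.47748286, -0.2974855 ]), np.float64(127.68853424037648), np.float64(0.38166318118139364))
slide [-3.   26.13  4.12] tool-y yaw 38.2 level-corr(tool) [-0.01  0.    0.  ]
```

The small dish measures 127.7 mm against 130, with centre (0.4775,−0.2975). Next is the parked small cover.

Call:
carry_out --slide '[[-1, 6, 1], [-2, 12, 2], [-3, 18, 3], [-3, 24, 4], [-3, 26.1, 4], [-3, 26.1, 4], [-3, 26.1, 4], [-3, 26.1, 4]]' --dr '[[0, 0, 0], [0, 0, 0], [0, 0, 0], [0, 0, 0], [0, 0, 0], [0, 0, 0], [0, 0, 0], [0, 0, 0]]'

```text
clock: 34.55
tcp_pos: [0.7012, -0.1604, 0.3321]
eef_rot: [0.0, 0.438, 0.899, -0.0]
force: [0.4, -0.1, 0.0]
opening: 0.088
grasp_force: 0.0
```

Run:
```python
from h import *
c=cam("wrist");save(c,"w11"); print(bot.observe()["tcp_pos"],np.abs(bot.observe()["qd"]).max())
wood,white=masks(c); u=proj(c,[[.7025,-.1586,.0]])[0]
for z in (0,.01): print("cover",circ(c,blob(white,u,9),z))
print("knob pred",proj(c,[[.7025,-.1586,.076]]), goto((.7025,-.1586),.067))
u=u.astype(int); cv2.imwrite("pics/k11.png",cv2.resize(c["pixels"][u[1]-40:u[1]+40,u[0]-40:u[0]+40,::-1],(480,480),interpolation=cv2.INTER_CUBIC)); print(u)
```

```text
[ 0.70136259 -0.16026083  0.33208943] 0.0034705959707224264
cover (array([ 0.70281384, -0.15645792]), np.float64(77.238573123341), np.float64(1.274581699083746))
cover (array([ 0.70191868, -0.15543226]), np.float64(75.62518852364022), np.float64(1.2461390355644266))
knob pred [[316.52083277 175.91100316]] slide [ 0.08  0.19 26.51] tool-y yaw 38.1 level-corr(tool) [0.01 0.05 0.  ]
[316 167]
```

View pics/k11.png

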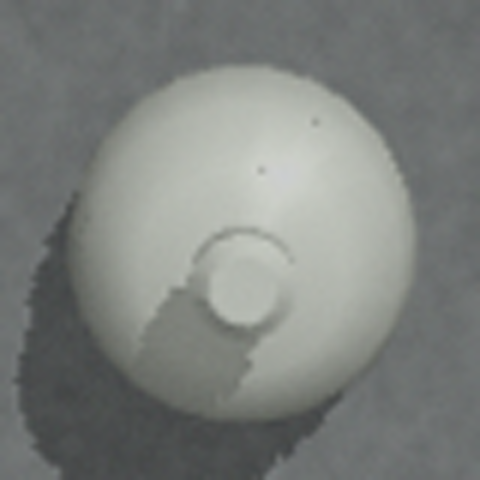

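The knob is at (316.5,175.3), matching the prediction. Descend and grip.

Call:
carry_out --slide '[[0.1, 0.2, 6], [0.1, 0.2, 12], [0.1, 0.2, 18], [0.1, 0.2, 22], [0.1, 0.2, 25], [0.1, 0.2, 26.2], [0.1, 0.2, 26.6], [0.1, 0.2, 26.6], [0.1, 0.2, 26.6]]' --dr '[[0, 0, 0], [0, 0, 0], [0, 0, 0], [0, 0, 0], [0, 0, 0], [0, 0, 0], [0, 0, 0], [0, 0, 0], [0, 0, 0]]'

```text
clock: 35.72
tcp_pos: [0.7042, -0.1573, 0.0668]
eef_rot: [0.001, 0.437, 0.9, 0.0]
force: [-0.3, 0.2, -0.4]
opening: 0.0882
grasp_force: 0.0
```

Call:
carry_out --slide '[[0, 0, 0], [0, 0, 0], [0, 0, 0], [0, 0, 0], [0, 0, 0], [0, 0, 0], [0, 0, 0], [0, 0, 0]]' --dr '[[0, 0, 0], [0, 0, 0], [0, 0, 0], [0, 0, 0], [0, 0, 0], [0, 0, 0], [0, 0, 0], [0, 0, 0]]' --grip -1 --grip_force 15

```text
clock: 36.72
tcp_pos: [0.703, -0.157, 0.0652]
eef_rot: [-0.0, 0.437, 0.9, -0.0]
force: [-1.2, -1.0, -0.0]
opening: 0.0216
grasp_force: 15.0
```

Call:
carry_out --slide '[[0, 0, -1], [0, 0, -3], [0, 0, -6], [0, 0, -9], [0, 0, -11], [0, 0, -12], [0, 0, -12], [0, 0, -12]]' --dr '[[0, 0, 0], [0, 0, 0], [0, 0, 0], [0, 0, 0], [0, 0, 0], [0, 0, 0], [0, 0, 0], [0, 0, 0]]'

```text
clock: 37.72
tcp_pos: [0.7024, -0.1566, 0.1839]
eef_rot: [-0.001, 0.437, 0.9, -0.0]
force: [-0.3, 0.7, -2.4]
opening: 0.0217
grasp_force: 15.0
```

Run:
```python
from h import *
print(bot.observe()["tcp_pos"],bot.observe()["opening"],goto((.4775,-.2975),.09))
```

```text
[ 0.70239539 -0.15663375  0.18389835] 0.021749342501027162 slide [  2.82 -26.37   9.43] tool-y yaw 38.2 level-corr(tool) [-0.08 -0.1   0.  ]
```

Call:
carry_out --slide '[[0.2, -2, 0], [0.7, -6, 0], [1.2, -11, 0], [1.8, -16, 0], [2.3, -21, 0], [2.7, -25, 0], [2.9, -26.4, 0], [2.9, -26.4, 0], [2.9, -26.4, 3], [2.9, -26.4, 6], [2.9, -26.4, 8.5], [2.9, -26.4, 9.4]]' --dr '[[0, 0, 0], [0, 0, 0], [0, 0, 0], [0, 0, 0], [0, 0, 0], [0, 0, 0], [0, 0, 0], [0, 0, 0], [0, 0, 0], [0, 0, 0], [0, 0, 0], [0, 0, 0]]'

```text
clock: 39.22
tcp_pos: [0.4781, -0.296, 0.0896]
eef_rot: [-0.001, 0.436, 0.9, 0.0]
force: [0.4, 0.8, -1.0]
opening: 0.0218
grasp_force: 15.0
```

Call:
carry_out --slide '[[0, 0, 0.2], [0, 0, 0.4], [0, 0, 0.6], [0, 0, 0.7], [0, 0, 0.7], [0, 0, 0.7]]' --dr '[[0, 0, 0], [0, 0, 0], [0, 0, 0], [0, 0, 0], [0, 0, 0], [0, 0, 0]]'

```text
clock: 39.98
tcp_pos: [0.4778, -0.2974, 0.0844]
eef_rot: [0.0, 0.437, 0.9, -0.0]
force: [0.0, 0.1, -2.1]
opening: 0.0219
grasp_force: 15.0
```

Run:
```python
from h import *
print(bot.observe()["tcp_pos"],bot.observe()["force"],goto((.4769,-.2967),.0802))
```

```text
[ 0.47781535 -0.29744486  0.08438077] [ 0.01639426  0.1067146  -2.14071382] slide [ 0.12 -0.03  0.42] tool-y yaw 38.2 level-corr(tool) [-0.    0.02  0.  ]
```

Call:
carry_out --slide '[[0.1, 0, 0.1], [0.1, 0, 0.2], [0.1, 0, 0.3], [0.1, 0, 0.35], [0.1, 0, 0.4], [0.1, 0, 0.4], [0.1, 0, 0.4]]' --dr '[[0, 0, 0], [0, 0, 0], [0, 0, 0], [0, 0, 0], [0, 0, 0], [0, 0, 0], [0, 0, 0]]'

```text
clock: 40.85
tcp_pos: [0.4772, -0.2965, 0.0803]
eef_rot: [0.0, 0.437, 0.9, -0.0]
force: [0.5, -0.3, -2.2]
opening: 0.0216
grasp_force: 15.0
```

Call:
carry_out --slide '[[0, 0, 0.05], [0, 0, 0.1], [0, 0, 0.1], [0, 0, 0.1]]' --dr '[[0, 0, 0], [0, 0, 0], [0, 0, 0], [0, 0, 0]]'

```text
clock: 41.35
tcp_pos: [0.4773, -0.2966, 0.0801]
eef_rot: [0.0, 0.437, 0.9, -0.0]
force: [-1.2, 1.2, 7.2]
opening: 0.0218
grasp_force: 15.0
```

Contact. Release, rise and check.

Call:
carry_out --slide '[[0, 0, 0], [0, 0, 0], [0, 0, 0], [0, 0, 0], [0, 0, -2], [0, 0, -6], [0, 0, -12], [0, 0, -18], [0, 0, -24], [0, 0, -28], [0, 0, -28], [0, 0, -28]]' --dr '[[0, 0, 0], [0, 0, 0], [0, 0, 0], [0, 0, 0], [0, 0, 0], [0, 0, 0], [0, 0, 0], [0, 0, 0], [0, 0, 0], [0, 0, 0], [0, 0, 0], [0, 0, 0]]' --grip 1

```text
clock: 42.85
tcp_pos: [0.4766, -0.2961, 0.358]
eef_rot: [-0.001, 0.437, 0.9, 0.0]
force: [-0.3, 0.5, -0.1]
opening: 0.0876
grasp_force: 0.0
```

Call:
carry_out --slide '[[0, 0, 0], [0, 0, 0], [0, 0, 0], [0, 0, 0]]' --dr '[[0, 0, 0], [0, 0, 0], [0, 0, 0], [0, 0, 0]]'

```text
clock: 43.35
tcp_pos: [0.4771, -0.2965, 0.3589]
eef_rot: [-0.0, 0.437, 0.9, -0.0]
force: [-0.6, -0.1, -0.2]
opening: 0.088
grasp_force: 0.0
```

Run:
```python
from h import *
c=cam("wrist"); print(bot.observe()["tcp_pos"])
wood,white=masks(c); u=proj(c,[[.4775,-.2975,.015]])[0]
d=circ(c,blob(wood|white,u),.015); print("dish",d); k=hole(wood,u); print("cover",circ(c,k,.017))
print("knob pred",proj(c,[[*d[0],.091]])); u=u.astype(int); print(u)
a=cv2.resize(c["pixels"][u[1]-50:u[1]+50,u[0]-50:u[0]+50,::-1],(400,400),interpolation=cv2.INTER_CUBIC)
s=cam("side")["pixels"][120:320,220:420,::-1]
cv2.imwrite("pics/fin.png",np.hstack([a,cv2.resize(s,(400,400))]))
```

```text
[ 0.47715688 -0.29652433  0.35906095]
dish (array([ 0.47742587, -0.29733784]), np.float64(127.68933988924513), np.float64(0.5275244724913253))
cover (array([ 0.47838227, -0.29789834]), np.float64(85.18215628094944), np.float64(1.1324994770207306))
knob pred [[314.54063943 175.78682327]]
[314 167]
```

View pics/fin.png

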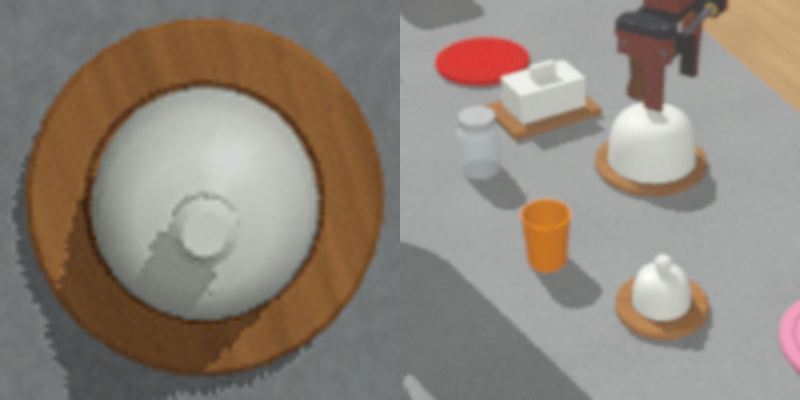

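The small cover is within about 1–2 mm of its dish's centre. The side view shows all three covers sitting flat on their own dishes, with the jar and beaker undisturbed. I'm handing in.

```bash
python3 -c "
from plant import bot
print(bot.finish_job())"
```

```text
the job is handed in; nothing more can be done
None
```

The job is handed in at about 43 s of the 115 s allowed: each cover sits flat on its own dish, within about 2 mm of centre, and the butter cover is square to within about 0.1°.

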